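# Sort finds tins by heft and pack the heavy row

## Robot

A 7-joint arm with a two-finger parallel gripper is mounted at the origin on the work surface. World frame = base frame: x ahead of the robot, y to its left, z up, the work surface at z = 0. Lengths are in m, angles in rad, forces in N, time in s.
With the tool pointing down it reaches from about 0.35 to 0.9 m from the base axis. Payload 8.1 kg.
Tool frame: the origin (TCP) lies midway between the tips of the shut fingers; the grasp point (between the pads) lies 19 mm behind it; z points along the fingers, y is the line along which they close (so a half turn about z gives the same grasp; the last joint's range is limited). The gripper opens to 92 mm and grips with 3 to 60 N. Pads are 19 mm wide; open, the fingers measure 130 mm over their backs; the gripper's body (75 mm by 190 mm) begins 47 mm behind the grasp point.
Start: joints at [-0.103, 0.434, 0.025, 1.573, -0.012, 1.134, -0.075], TCP at [0.625, -0, 0.227] pointing down, gripper open.
Joint ranges: [-2.62, 2.62], [-0.44, 2.09], [-1.27, 1.32], [0.08, 2.57], [-1.32, 4.46], [0.12, 2], [-2.74, 2.74]. Speed limits (rad/s): [2.22, 2.22, 3.01, 3.01, 3.14, 3.14, 3.14].

## Interface

Orientations are given as a rotation vector (axis times angle).
In Python, from cell import observe, cams, job gives the robot as it stands. The module is installed in compiled form; this text tells all that it offers.
- The arm moves only by the tool step_arm, never from a script. Its argument "steps" is a list of rows, each a list of 6 numbers: the shift along the world's x, y, z in mm, then the turn, a rotation vector about the world's x, y, z in rad. In form: [[dx, dy, dz, rx, ry, rz], ...]. A call has 1 to 20 rows; each row shifts and turns the commanded pose from where the row before left it; what a row does not reach is not made up. A row lasts 1/12 s, in which the tool goes at most 41.7 mm and 7.16 degrees, less where a joint would pass 70% of its speed; a pose out of reach is approached as far as the arm can. A call with a gripper value outside its range is refused whole. "gripper" is the opening, from 0 (shut) to 1 (fully open), set as the call begins (left out, the last holds). The fingers move at their own pace and stop on an object; "force" is the grip in N (left out, the last holds). Time passes only in rows, so rows that do not move let the fingers close. It gives the time, the measured TCP pose, the force, the opening and the grip force at its end, in the units of the state.
- observe(): the state, without advancing time (a new reading comes with each control period).
- cams.get_image(name): name is "scene" or "side" or "wrist"; returns the picture (480x640x3 uint8, red, green, blue); there is no depth.
- cams.get_calibration(name): a dict with "fov_y" (degrees; the focal length in pixels is half the picture's height over the tangent of half this angle, whatever the lens; pixels are square), "cx", "cy" (the principal point, pixels), "world_to_cam" (4x4, takes a point from world to camera coordinates). Camera axes: x right, y up, looking along -z (the intrinsics and any distortion apply to the point x, -y, -z); pixel columns grow to the right and rows downward; lengths in m; the calibration is good to about 2 mm. A picture is of the moment at which its call begins: read the wrist's pose just before it. get_calibration takes no time and is no camera call; for the wrist camera it gives the pose at the moment of the call.
- job.sign_off(): hands the job in; it is judged then, once.
The state is a dict: "clock": time; "joints": joint angles; "dq": joint speeds; "joint_efforts": joint torques, N m; "position": TCP position; "ee_rot": TCP orientation; "force": force on the tool from outside, world axes, zero at the start; "ft_torque": the same for the moment, N m; "width": opening from 0.0 (shut) to 1.0 (fully open); "gripper_force": force on a finger pad.
Only numpy, scipy, OpenCV 4.12 (cv2) and the standard library are available. Lean on these libraries where they do the work, as an engineer would, in place of code of your own. Each camera call takes 0.05 s, during which the arm holds its last target. There are 200 camera calls.

## Task

Draw the orange follower block in the wooden tray back to its stop at the open end. Then lift each finds tin off the raised metal stand by its handle and feel its weight: stand the tins heavier than 300 g upright in the wooden tray and the lighter ones upright on the black rubber mat (a tin within 50 g of that may go to either). Last, slide the follower block along the tray until the tins in it are packed snugly in one row against the tray's closed end, or, if the tray got none, until the block stops at that end; let go of everything and leave the carton, the caliper and the jar alone.

Things in the scene. Friction and masses are not known exactly. Their poses are not given: they have to be found in the camera images.
- tin_a: one of up to five identical-looking closed aluminium tins (some may be absent), 54 dia x 48 tall, carrying a rigid handle: a blue bar along the tin's y axis, 48 long, 10 wide (x), 10 tall, its centre 84 above the tin's underside, on two thin uprights at y = +-22, so 31 is free between lid and bar. Origin: centre of the underside; z up. Mass 120 to 480 g, not visible
- tin_b: another tin, in all visible ways the same as tin_a; may be absent
- tin_c: another tin, in all visible ways the same as tin_a; may be absent
- tin_d: another tin, in all visible ways the same as tin_a; may be absent
- tin_e: another tin, in all visible ways the same as tin_a; may be absent
- stand: fixed low aluminium stand, 250 (x) x 310 (y), its top 30 above the table, with a rim that rises 6 above the top. Origin: centre of the underside, on the table. The tins start on it
- tray: fixed long narrow wooden tray, 360 long (x), 82 wide (y), side walls 30 high and 8 thick (66 clear between them); its floor has a green liner whose surface is 8 above the table. Origin on the table midway along the row space: the row space runs from x = -145 (follower block drawn fully back) to x = +165 (inner face of the closed end wall, 50 high). Left or right of the stand; the +x end is closed
- liner: green liner on the tray's floor, fixed in the tray, 333 x 66 x 2; origin: centre of its underside
- tray_end (a point): inner face of the tray's closed end wall, on the centre line, at the liner's surface; axes as the tray's
- follower (a joint): travel in m of the orange follower block along the tray's +x; 0 = drawn back to its stop at the tray's open (-x) end, 0.310 = its face at the closed end wall. Slides with about 1.2 N friction and stays where left
- follower_face (a point): lower centre of the follower's front face (a plate 60 wide, 42 tall, 12 thick, facing the tray's +x); 9 above the table; axes as the tray's
- follower_post (a point): point to grip on the follower's upright black square post, 14 x 14, whose axis is 40 behind the front face (towards tray -x); the point is 69 above the table, the post's top 86
- mat: fixed black rubber mat, 340 (x) x 120 (y) x 4 thick; origin: centre of its underside, on the table. On the other side of the stand from the tray
- carton: bystander: open cardboard box, 90 x 70 x 45; origin: centre of its underside; leave alone
- caliper: bystander: steel and black caliper lying flat, 150 long; origin: underside at mid-length; leave alone
- jar: bystander: amber glass jar, 50 dia x 75 tall; origin: centre of its underside; leave alone
Not all that is in view belongs to the job. What is shaped like the tin_e but green or yellow is not meant. Leave any yellow look-alike of the tin_c alone.

How it is judged:
On the way, in this order (a step that is already met when the one before it is completed fails the run):
1. the follower block is drawn back to its stop, within 10 mm (value of joint follower below 0.01 m), for 0.1 s.
2. every tin stands released and upright in its proper place: tray if heavy, mat if light (within 50 g of 300 g, either) (((x of tin_a in the frame of tray between -0.14 and 0.165 m and y of tin_a in the frame of tray between -0.03 and 0.03 m and z of tin_a in the frame of tray below 0.016 m and contact force between tin_a and liner above 2.45 N) or (x of tin_a in the frame of mat between -0.165 and 0.165 m and y of tin_a in the frame of mat between -0.055 and 0.055 m and z of tin_a in the frame of mat below 0.012 m and contact force between tin_a and mat below 3.43 N)) and angle between each of tin_a, tin_b, tin_c, tin_d, tin_e's own z axis and vertical below 0.12 rad and linear speed of each of tin_a, tin_b, tin_c, tin_d, tin_e below 0.03 m/s and contact force between the fingers and tin_a below 0.3 N and ((x of tin_b in the frame of tray between -0.14 and 0.165 m and y of tin_b in the frame of tray between -0.03 and 0.03 m and z of tin_b in the frame of tray below 0.016 m and contact force between tin_b and liner above 2.45 N) or (x of tin_b in the frame of mat between -0.165 and 0.165 m and y of tin_b in the frame of mat between -0.055 and 0.055 m and z of tin_b in the frame of mat below 0.012 m and contact force between tin_b and mat below 3.43 N)) and contact force between the fingers and tin_b below 0.3 N and ((x of tin_c in the frame of tray between -0.14 and 0.165 m and y of tin_c in the frame of tray between -0.03 and 0.03 m and z of tin_c in the frame of tray below 0.016 m and contact force between tin_c and liner above 2.45 N) or (x of tin_c in the frame of mat between -0.165 and 0.165 m and y of tin_c in the frame of mat between -0.055 and 0.055 m and z of tin_c in the frame of mat below 0.012 m and contact force between tin_c and mat below 3.43 N)) and contact force between the fingers and tin_c below 0.3 N and ((x of tin_d in the frame of tray between -0.14 and 0.165 m and y of tin_d in the frame of tray between -0.03 and 0.03 m and z of tin_d in the frame of tray below 0.016 m and contact force between tin_d and liner above 2.45 N) or (x of tin_d in the frame of mat between -0.165 and 0.165 m and y of tin_d in the frame of mat between -0.055 and 0.055 m and z of tin_d in the frame of mat below 0.012 m and contact force between tin_d and mat below 3.43 N)) and contact force between the fingers and tin_d below 0.3 N and ((x of tin_e in the frame of tray between -0.14 and 0.165 m and y of tin_e in the frame of tray between -0.03 and 0.03 m and z of tin_e in the frame of tray below 0.016 m and contact force between tin_e and liner above 2.45 N) or (x of tin_e in the frame of mat between -0.165 and 0.165 m and y of tin_e in the frame of mat between -0.055 and 0.055 m and z of tin_e in the frame of mat below 0.012 m and contact force between tin_e and mat below 3.43 N)) and contact force between the fingers and tin_e below 0.3 N), for 0.2 s.
3. the follower block holds the tray's tins in one close row against the closed end (or stands at that end if there are none) ((value of joint follower above 0.304 m or horizontal distance between any of tin_a, tin_b, tin_c, tin_d, tin_e and follower_face below 0.034 m) and (value of joint follower above 0.304 m or horizontal distance between any of tin_a, tin_b, tin_c, tin_d, tin_e and tray_end below 0.034 m) and (y of tin_a in the frame of tray below -0.035 m or y of tin_a in the frame of tray above 0.035 m or horizontal distance between tin_a and tray_end below 0.034 m or horizontal distance between tin_a and tin_b below 0.06 m or horizontal distance between tin_a and tin_c below 0.06 m or horizontal distance between tin_a and tin_d below 0.06 m or horizontal distance between tin_a and tin_e below 0.06 m) and (y of tin_b in the frame of tray below -0.035 m or y of tin_b in the frame of tray above 0.035 m or horizontal distance between tin_b and tray_end below 0.034 m or horizontal distance between tin_b and tin_a below 0.06 m or horizontal distance between tin_b and tin_c below 0.06 m or horizontal distance between tin_b and tin_d below 0.06 m or horizontal distance between tin_b and tin_e below 0.06 m) and (y of tin_c in the frame of tray below -0.035 m or y of tin_c in the frame of tray above 0.035 m or horizontal distance between tin_c and tray_end below 0.034 m or horizontal distance between tin_c and tin_a below 0.06 m or horizontal distance between tin_c and tin_b below 0.06 m or horizontal distance between tin_c and tin_d below 0.06 m or horizontal distance between tin_c and tin_e below 0.06 m) and (y of tin_d in the frame of tray below -0.035 m or y of tin_d in the frame of tray above 0.035 m or horizontal distance between tin_d and tray_end below 0.034 m or horizontal distance between tin_d and tin_a below 0.06 m or horizontal distance between tin_d and tin_b below 0.06 m or horizontal distance between tin_d and tin_c below 0.06 m or horizontal distance between tin_d and tin_e below 0.06 m) and (y of tin_e in the frame of tray below -0.035 m or y of tin_e in the frame of tray above 0.035 m or horizontal distance between tin_e and tray_end below 0.034 m or horizontal distance between tin_e and tin_a below 0.06 m or horizontal distance between tin_e and tin_b below 0.06 m or horizontal distance between tin_e and tin_c below 0.06 m or horizontal distance between tin_e and tin_d below 0.06 m)), for 0.2 s.
At the end, for the whole second after the job is handed in: All tins upright (7 degrees), released, at rest: over 350 g in the tray, under 250 g on the mat (centre 5 mm inside), 250 to 350 g either. Tray tins touch within 6 mm in one row from the end wall, follower face within 6 mm of the last tin (no tins: of the end wall) (all of step 2 and all of step 3 and velocity of joint follower below 0.01 m/s).
It fails at once if the carton is moved more than 30 mm (distance of carton from where it was at the start of the episode above 0.03 m).
It fails at once if the caliper is moved more than 30 mm (distance of caliper from where it was at the start of the episode above 0.03 m).
It fails at once if the jar is moved more than 30 mm (distance of jar from where it was at the start of the episode above 0.03 m).
Of tin_a, tin_b, tin_c, tin_d, tin_e only 3 to 5 are there at a start; the rules pass over those that are not, and their reading is None.
At some moment in a run one of tin_a, tin_b, tin_c, tin_d, tin_e may be knocked a few centimetres aside while the robot is not near it.
It also fails if it takes over 210 s, if anything falls off the work surface, if the arm or the gripper's body presses on something with over 40 N, if the wrist force passes 120 N, or if a joint passes its speed limit or range.

## Working session

There is one attempt and no reset: what is moved stays moved. The work goes in short steps, Python scripts to look and compute and a tool call to move; the robot and the scene stay as the last step left them, time stands still between calls to the robot, and variables do not carry over. Pictures are saved under pics/ and viewed, at most 14 in all, crops included, and the job is handed in when it is done.

Besides the shell and the picture viewer there is one more tool, called after "Call:" by a JSON object that holds its "name" and its "arguments". step_arm: Moves the arm, as the interface text tells. Its arguments: {"type":"object","properties":{"steps":{"type":"array","items":{"type":"array","items":{"type":"number"}}},"gripper":{"type":"number"},"force":{"type":"number"}},"required":["steps"]}

```bash
mkdir -p pics
cat > h.py <<'E'
import numpy as np, cv2
from cell import observe, cams, job
def grab(n,save=None):
    im=cams.get_image(n); 
    if save: cv2.imwrite('pics/'+save,im[:,:,::-1])
    return im
def ray(c,u,v):
    f=240/np.tan(np.radians(c['fov_y'])/2)
    d=np.array([(u-c['cx'])/f,-(v-c['cy'])/f,-1.])
    M=np.linalg.inv(np.array(c['world_to_cam'])); return M[:3,3],M[:3,:3]@d
def onz(c,u,v,z):
    o,d=ray(c,u,v); return o+d*(z-o[2])/d[2]
def proj(c,p):
    f=240/np.tan(np.radians(c['fov_y'])/2)
    q=np.array(c['world_to_cam'])@np.append(p,1); return c['cx']+f*q[0]/-q[2], c['cy']-f*q[1]/-q[2]
E
python3 - <<'E'
from h import *
for n in('scene','side','wrist'):
    c=cams.get_calibration(n); print({k:(np.round(v,3).tolist()) for k,v in c.items()}); grab(n,n+'0.png')
print(observe())
E
```

```text
{'fov_y': 46.126, 'cx': 323.379, 'cy': 231.865, 'world_to_cam': [[-0.828, 0.56, 0.022, 0.497], [-0.321, -0.508, 0.799, 0.099], [0.459, 0.655, 0.6, -1.669], [0.0, 0.0, 0.0, 1.0]]}
{'fov_y': 52.214, 'cx': 322.581, 'cy': 241.391, 'world_to_cam': [[0.988, -0.153, 0.017, -0.575], [0.065, 0.517, 0.853, -0.08], [-0.139, -0.842, 0.521, -0.993], [0.0, 0.0, 0.0, 1.0]]}
{'fov_y': 66.265, 'cx': 314.583, 'cy': 240.861, 'world_to_cam': [[1.0, 0.0, -0.002, -0.624], [-0.001, 0.955, -0.297, 0.038], [0.002, 0.297, 0.955, -0.391], [0.0, 0.0, 0.0, 1.0]]}
{'clock': 0.15, 'joints': array([-0.10256978,  0.43505073,  0.02495648,  1.57388373, -0.01160541,
        1.13401894, -0.07508955]), 'dq': array([ 0.00010705, -0.00302303, -0.00110912, -0.00337047, -0.00040133,
        0.00012875,  0.00034402]), 'joint_efforts': array([ 9.13879558e-04, -6.68263149e+01,  9.85680185e-01, -3.14695251e+01,
       -6.03506877e-02,  3.94195947e-02,  8.07748006e-05]), 'position': array([ 6.24603895e-01, -5.44735369e-05,  2.26134324e-01]), 'ee_rot': array([-2.22096743e+00, -2.22080163e+00,  1.45499745e-03]), 'force': array([-0.31400136, -0.42068926,  0.37681563]), 'ft_torque': array([0.00559478, 0.04882151, 0.02545838]), 'gripper_force': 0.0, 'width': 0.9982263502510431}
```

View pics/scene0.png

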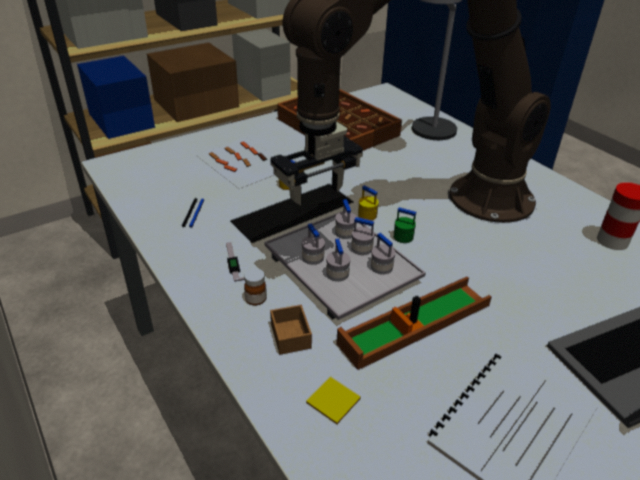

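View pics/side0.png

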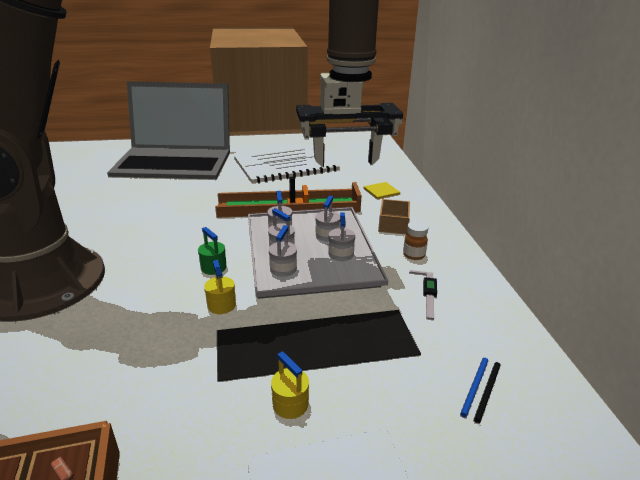

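View pics/wrist0.png

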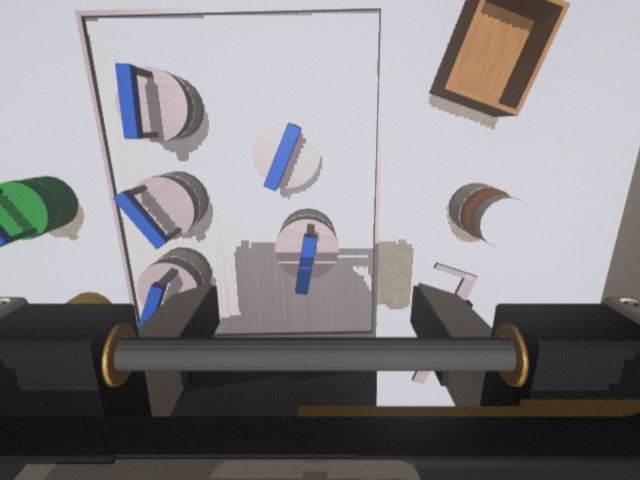

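The scene shows five aluminium tins on the stand, with the tray on the +y side and the mat on the −y side. The follower's post is at about (415,308) in the scene picture. The yellow and green tins are decoys.

Call:
{"name": "step_arm", "arguments": {"steps": [[0,20,10,0,0,0],[0,30,15,0,0,0],[0,30,15,0,0,0],[0,30,15,0,0,0],[0,30,15,0,0,0],[0,20,10,0,0,0],[0,0,0,0,0,0],[0,0,0,0,0,0],[0,0,0,0,0,0]]}}

```text
clock: 0.9
position: [0.6249, 0.159, 0.3061]
ee_rot: [2.222, 2.221, -0.002]
force: [0.8, -0.5, 0.2]
width: 1.003
gripper_force: 0.0
```

Run:
```python
from h import *
print(observe()['position'],observe()['force'])
c=cams.get_calibration('wrist'); grab('wrist','wrist1.png'); np.save('w1.npy',c,allow_pickle=True)
def blue(im,c,name):
    h=cv2.cvtColor(im,cv2.COLOR_RGB2HSV); m=cv2.inRange(h,(105,150,50),(125,255,255))
    cs,_=cv2.findContours(m,cv2.RETR_EXTERNAL,cv2.CHAIN_APPROX_NONE)
    for k in cs:
        if cv2.contourArea(k)<25: continue
        r=cv2.minAreaRect(k); b=cv2.boxPoints(r); 
        e=[b[1]-b[0],b[2]-b[1]]; i=np.argmax([np.linalg.norm(x) for x in e]); ctr=np.array(r[0])
        p=onz(c,*ctr,.116); a=onz(c,*(ctr+e[i]/2),.116);q=onz(c,*(ctr-e[i]/2),.116)
        d=a-q; print(name,np.round(ctr),np.round(p,3),'len',round(np.linalg.norm(d),3),'ang',round(np.degrees(np.arctan2(d[1],d[0]))%180))
for n in('scene','side'):blue(cv2.imread(f'pics/{n}0.png')[:,:,::-1],cams.get_calibration(n),n)
blue(cv2.imread('pics/wrist1.png')[:,:,::-1],c,'wrist')
```

```text
[0.62486965 0.15896261 0.30607674] [ 0.81405754 -0.54631078  0.24557004]
scene [338. 246.] [0.603 0.06  0.116] len 0.052 ang 67
scene [384. 239.] [0.498 0.097 0.116] len 0.047 ang 89
scene [313. 230.] [ 0.618 -0.022  0.116] len 0.05 ang 81
scene [364. 221.] [0.495 0.014 0.116] len 0.044 ang 121
scene [406. 211.] [0.379 0.036 0.116] len 0.04 ang 125
scene [346. 205.] [ 0.49  -0.065  0.116] len 0.055 ang 65
scene [196. 212.] [ 0.819 -0.235  0.116] len 0.112 ang 52
scene [370. 190.] [ 0.397 -0.089  0.116] len 0.043 ang 103
scene [129. 120.] [ 0.792 -0.812  0.116] len 0.15 ang 180
scene [111.  71.] [ 0.709 -1.249  0.116] len 0.232 ang 180
side [474. 387.] [ 0.701 -0.482  0.116] len 0.111 ang 52
side [289. 363.] [ 0.471 -0.41   0.116] len 0.048 ang 120
side [217. 268.] [ 0.371 -0.172  0.116] len 0.05 ang 101
side [209. 233.] [ 0.352 -0.049  0.116] len 0.051 ang 121
side [282. 233.] [ 0.491 -0.066  0.116] len 0.057 ang 68
side [342. 220.] [ 0.616 -0.028  0.116] len 0.055 ang 79
side [281. 214.] [0.495 0.009 0.116] len 0.054 ang 124
side [328. 202.] [0.601 0.055 0.116] len 0.06 ang 68
side [279. 196.] [0.497 0.092 0.116] len 0.055 ang 86
wrist [198. 402.] [ 0.49  -0.062  0.116] len 0.043 ang 67
wrist [189. 270.] [0.496 0.1   0.116] len 0.038 ang 88
```

View pics/wrist1.png

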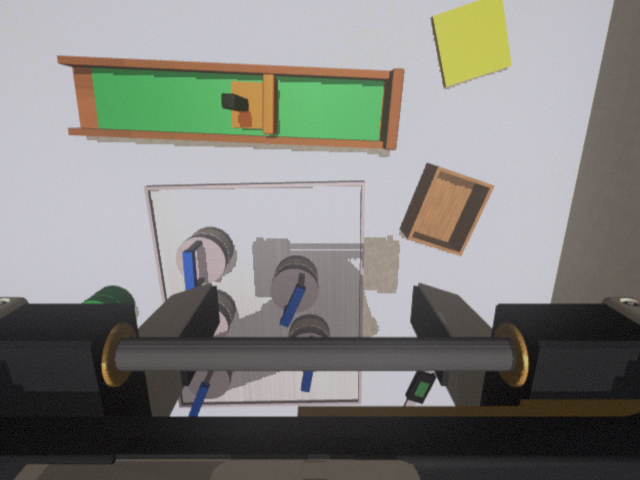

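The wrist view shows the tray running along x, with its tall closed end at x≈(395,110). The follower plate is at column ~268 and the post top at about (233,101).

Run:
```python
from h import *
c=np.load('w1.npy',allow_pickle=True).item()
im=cv2.imread('pics/wrist1.png')[:,:,::-1]
h=cv2.cvtColor(im,cv2.COLOR_RGB2HSV)
m=cv2.inRange(h,(55,120,60),(75,255,255)); m[200:]=0
ys,xs=np.nonzero(m)
P=np.array([onz(c,u,v,.008)[:2] for u,v in zip(xs,ys)])
r=cv2.minAreaRect(P.astype(np.float32)*1000); print('liner',r, cv2.boxPoints(r))
d=cv2.inRange(h,(0,0,0),(180,255,60)); d[200:]=0; d[:60]=0; d[:,:210]=0;d[:,260:]=0
print(cv2.connectedComponentsWithStats(d)[2:])
# end wall top inner corners z=.05; follower plate top edges z~.051
for n,u,v,z in [('end tl',390,70,.05),('end bl',386,148,.05),('ftop tr',274,74,.051),('ftop br',274,134,.051),('posttop',229,101,.086),('postbase',246,101,.069),
 ('outerTL',60,58,.03),('outerBL',69,130,.03)]:
    print(n,np.round(onz(c,u,v,z),3))
for n in ('scene','side'):
    print(n)
cv2.imwrite('pics/crop1.png',cv2.resize(im[40:160,50:420,::-1],None,fx=2.1,fy=2.1,interpolation=cv2.INTER_CUBIC))
# mat from scene/side
for n in ('side',):
    cc=cams.get_calibration(n)
    for u,v in[(217,321),(218,375),(419,355),(402,313)]: print('mat',np.round(onz(cc,u,v,.004),3))
cc=cams.get_calibration('scene')
for u,v in[(232,219),(248,238),(357,198)]: print('mat sc',np.round(onz(cc,u,v,.004),3))
# decoys
cc=cams.get_calibration('side')
for u,v in[(217,268),(209,233),(289,363)]: print('decoy',np.round(onz(cc,u,v,.084),3))
```

```text
liner ((534.9039306640625, 262.93780517578125), (63.551673889160156, 329.57342529296875), 87.58135986328125) [[368.92307 238.14438]
 [698.2029  224.23616]
 [700.88477 287.73123]
 [371.60498 301.63947]]
(array([[     0,      0,    640,    480, 307021],
       [   213,     72,      1,      1,      1],
       [   230,     96,     18,     15,    169],
       [   223,    101,      1,      1,      1],
       [   224,    104,      1,      1,      1],
       [   225,    104,      3,      4,      7]], dtype=int32), array([[319.54690396, 239.57910697],
       [213.        ,  72.        ],
       [239.9112426 , 103.92899408],
       [223.        , 101.        ],
       [224.        , 104.        ],
       [226.42857143, 106.        ]]))
end tl [0.702 0.295 0.05 ]
end bl [0.702 0.217 0.05 ]
ftop tr [0.582 0.291 0.051]
ftop br [0.58  0.231 0.051]
posttop [0.542 0.263 0.086]
postbase [0.555 0.264 0.069]
outerTL [0.352 0.309 0.03 ]
outerBL [0.347 0.235 0.03 ]
scene
side
mat [ 0.36  -0.177  0.004]
mat [ 0.366 -0.31   0.004]
mat [ 0.699 -0.31   0.004]
mat [ 0.702 -0.2    0.004]
mat sc [ 0.695 -0.308  0.004]
mat sc [ 0.699 -0.209  0.004]
mat sc [ 0.341 -0.209  0.004]
decoy [ 0.366 -0.124  0.084]
decoy [0.347 0.006 0.084]
decoy [ 0.474 -0.378  0.084]
```

View pics/crop1.png

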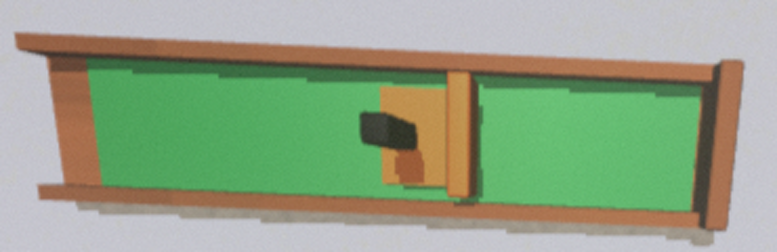

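Call:
{"name": "step_arm", "arguments": {"steps": [[-20,26,-20,0,0,-0.042],[-25,32,-40,0,0,0],[-25,30,-40,0,0,0],[-13,16,-40,0,0,0],[0,0,-30,0,0,0],[0,0,0,0,0,0],[0,0,-25,0,0,0],[0,0,-25,0,0,0],[0,0,-20,0,0,0],[0,0,-8,0,0,0],[0,0,0,0,0,0],[0,0,0,0,0,0]], "gripper": 0.6}}

```text
clock: 1.95
position: [0.5572, 0.2457, 0.0838]
ee_rot: [2.269, 2.172, 0.001]
force: [-0.3, 0.6, 0.2]
width: 0.598
gripper_force: 0.0
```

Call:
{"name": "step_arm", "arguments": {"steps": [[0,0,0,0,0,0],[0,0,0,0,0,0],[0,0,0,0,0,0],[0,0,0,0,0,0],[0,0,0,0,0,0],[0,0,0,0,0,0]], "gripper": 0, "force": 15}}

```text
clock: 2.45
position: [0.556, 0.2464, 0.0829]
ee_rot: [2.268, 2.174, 0.0]
force: [-1.0, -1.2, 2.0]
width: 0.214
gripper_force: 1.3
```

Those rows exceeded 41.7 mm of total length, so they were truncated. I'll reopen and correct.

Call:
{"name": "step_arm", "arguments": {"steps": [[0,0,10,0,0,0],[0,0,10,0,0,0],[0,0,0,0,0,0],[-14,16,0,0,0,0],[0,0,0,0,0,0],[0,0,-15,0,0,0],[0,0,-15,0,0,0],[0,0,-14,0,0,0],[0,0,0,0,0,0],[0,0,0,0,0,0]], "gripper": 0.6}}

```text
clock: 3.28
position: [0.5418, 0.2625, 0.0585]
ee_rot: [-2.267, -2.174, 0.001]
force: [0.6, 0.7, 0.7]
width: 0.599
gripper_force: 0.0
```

Run:
```python
from h import *
grab('scene','s1.png'); 
for n in('s1',):
    im=cv2.imread(f'pics/{n}.png')[240:380,310:520]; cv2.imwrite('pics/c2.png',cv2.resize(im,None,fx=3,fy=3))
```

```text
(no output)
```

View pics/c2.png

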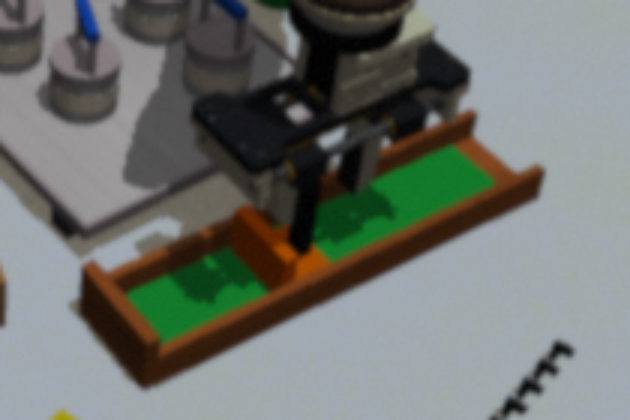

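The post appears to sit between the fingers, so I'll close and check the width.

Call:
{"name": "step_arm", "arguments": {"steps": [[0,0,0,0,0,0],[0,0,0,0,0,0],[0,0,0,0,0,0],[0,0,0,0,0,0],[0,0,0,0,0,0],[0,0,0,0,0,0]], "gripper": 0, "force": 15}}

```text
clock: 3.83
position: [0.5427, 0.2626, 0.0591]
ee_rot: [2.267, 2.174, 0.002]
force: [0.8, 0.3, 1.2]
width: 0.212
gripper_force: 0.6
```

Call:
{"name": "step_arm", "arguments": {"steps": [[0,0,0,0,0,0],[0,0,0,0,0,0],[0,0,0,0,0,0],[0,0,0,0,0,0]]}}

```text
clock: 4.17
position: [0.5424, 0.2626, 0.059]
ee_rot: [2.268, 2.174, 0.001]
force: [1.4, -0.3, 3.9]
width: 0.151
gripper_force: 15.0
```

Gripped at 14 mm, which matches the post. Now I'll draw it back.

Call:
{"name": "step_arm", "arguments": {"steps": [[-10,0.4,0,0,0,0],[-20,0.8,0,0,0,0],[-25,1.1,0,0,0,0],[-25,1.1,0,0,0,0],[-25,1.1,0,0,0,0],[-25,1.1,0,0,0,0],[-25,1.1,0,0,0,0],[-20,0.8,0,0,0,0],[-10,0.4,0,0,0,0],[-5,0.2,0,0,0,0],[0,0,0,0,0,0],[0,0,0,0,0,0],[0,0,0,0,0,0],[0,0,0,0,0,0]]}}

```text
clock: 5.33
position: [0.3539, 0.2707, 0.0589]
ee_rot: [2.268, 2.172, 0.004]
force: [7.3, -0.8, -0.6]
width: 0.149
gripper_force: 15.0
```

Call:
{"name": "step_arm", "arguments": {"steps": [[-3,0,0,0,0,0],[0,0,0,0,0,0],[0,0,0,0,0,0]]}}

```text
clock: 5.58
position: [0.3538, 0.2708, 0.059]
ee_rot: [2.269, 2.169, 0.01]
force: [19.2, -1.1, -11.5]
width: 0.153
gripper_force: 15.0
```

Call:
{"name": "step_arm", "arguments": {"steps": [[3,0,0,0,0,0],[0,0,0,0,0,0],[0,0,0,0,0,0],[0,0,20,0,0,0],[0,0,35,0,0,0],[0,0,35,0,0,0],[0,0,30,0,0,0],[20,-24,0,0,0,0],[24,-30,0,0,0,0],[24,-30,0,0,0,0],[24,-30,0,0,0,0],[24,-30,0,0,0,0],[20,-24,0,0,0,0],[6,-8,0,0,0,0],[0,0,0,0,0,0],[0,0,0,0,0,0],[0,0,0,0,0,0]], "gripper": 0.5}}

```text
clock: 7.0
position: [0.4927, 0.0962, 0.1783]
ee_rot: [-2.264, -2.176, 0.001]
force: [0.2, 0.9, 0.1]
width: 0.497
gripper_force: 0.0
```

```bash
cat >> h.py <<'E'
def bars(im,c,z=.114,mat=False):
    h=cv2.cvtColor(im,cv2.COLOR_RGB2HSV); m=cv2.inRange(h,(105,150,50),(125,255,255))
    out=[]
    for k in cv2.findContours(m,cv2.RETR_EXTERNAL,cv2.CHAIN_APPROX_NONE)[0]:
        if cv2.contourArea(k)<20: continue
        r=cv2.minAreaRect(k); b=cv2.boxPoints(r); ctr=np.array(r[0])
        e=max([b[1]-b[0],b[2]-b[1]],key=np.linalg.norm)
        d=onz(c,*(ctr+e/2),z)-onz(c,*(ctr-e/2),z); p=onz(c,*ctr,z)
        if .3<p[0]<.8 and -.36<p[1]<.35: out.append((*np.round(p[:2]*1000),round(np.linalg.norm(d)*1000),round(np.degrees(np.arctan2(d[1],d[0]))%180)))
    return out
def look(z=.114):
    for n in('scene','side'):
        print(n,[tuple(map(int,b)) for b in bars(grab(n),cams.get_calibration(n),z)])
def weigh(n=8):
    F=[]
    for i in range(n):
        cams.get_image('wrist'); o=observe(); F.append([*o['force'],o['joint_efforts'][1],o['joint_efforts'][3]])
    F=np.array(F); print('W',F.mean(0).round(3),'sd',F.std(0).round(3),'pos',observe()['position'].round(4),'w',round(float(observe()['width']),3))
E
python3 - <<'E'
from h import *
look(); weigh(6)
im=grab('scene','s2.png'); c=cams.get_calibration('scene')
h=cv2.cvtColor(im,cv2.COLOR_RGB2HSV)
m=cv2.inRange(h,(50,100,40),(80,255,255)); m[:260]=0
ys,xs=np.nonzero(m); P=np.array([onz(c,u,v,.008)[:2] for u,v in zip(xs,ys)])
r=cv2.minAreaRect(P.astype(np.float32)*1000); print(cv2.boxPoints(r).round())
E
```

```text
scene [(601, 58, 52, 67), (497, 96, 45, 91), (617, -25, 49, 79), (494, 11, 45, 124), (372, 41, 25, 120), (489, -66, 54, 65), (500, -339, 43, 119)]
side [(371, -169, 50, 101), (352, -46, 51, 121), (490, -64, 59, 68), (617, -24, 55, 79), (495, 12, 54, 124), (602, 61, 56, 68), (498, 96, 55, 86)]
W [-2.0500e-01 -4.6000e-02  1.1000e-01 -5.1173e+01 -2.7657e+01] sd [0.526 0.326 0.407 0.062 0.012] pos [0.4939 0.095  0.1787] w 0.499
[[ 372.  259.]
 [ 779. -150.]
 [ 942.   12.]
 [ 534.  421.]]
```

Call:
{"name": "step_arm", "arguments": {"steps": [[4,0.5,-24,0,0,0],[0,0,-25,0,0,0],[0,0,-20,0,0,0],[0,0,-14,0,0,0],[0,0,0,0,0,0],[0,0,0,0,0,0]]}}

```text
clock: 7.95
position: [0.4977, 0.095, 0.0954]
ee_rot: [-2.267, -2.174, 0.002]
force: [0.6, -0.8, -0.1]
width: 0.496
gripper_force: 0.0
```

Call:
{"name": "step_arm", "arguments": {"steps": [[0,0,0,0,0,0],[0,0,0,0,0,0],[0,0,0,0,0,0],[0,0,0,0,0,0],[0,0,0,0,0,0],[0,0,0,0,0,0],[0,0,0,0,0,0],[0,0,0,0,0,0]], "gripper": 0, "force": 20}}

```text
clock: 8.62
position: [0.4979, 0.0952, 0.0958]
ee_rot: [-2.268, -2.174, -0.0]
force: [-1.7, 0.0, 3.9]
width: 0.107
gripper_force: 20.0
```

Call:
{"name": "step_arm", "arguments": {"steps": [[0,0,10,0,0,0],[0,0,25,0,0,0],[0,0,25,0,0,0],[0,0,18,0,0,0],[0,0,6,0,0,0],[0,0,0,0,0,0],[0,0,0,0,0,0],[0,0,0,0,0,0],[0,0,0,0,0,0]]}}

```text
clock: 9.37
position: [0.4972, 0.0949, 0.1784]
ee_rot: [-2.267, -2.174, 0.003]
force: [-0.1, -0.1, -1.7]
width: 0.109
gripper_force: 20.0
```

Run:
```python
from h import *
weigh(6); im=grab('side','t2.png'); grab('wrist','t2w.png')
c=cams.get_calibration('scene'); s=cv2.imread('pics/s2.png')[:,:,::-1]
h=cv2.cvtColor(s,cv2.COLOR_RGB2HSV)
m=cv2.inRange(h,(50,100,40),(80,255,255)); m[:270]=0; m[:,:330]=0; m[:,520:]=0
ys,xs=np.nonzero(m); P=np.array([onz(c,u,v,.008)[:2] for u,v in zip(xs,ys)])
r=cv2.minAreaRect(P.astype(np.float32)*1000); print(r,cv2.boxPoints(r).round())
```

```text
W [  0.132  -0.169  -2.201 -52.97  -28.526] sd [0.35  0.494 0.404 0.144 0.025] pos [0.4979 0.0951 0.1793] w 0.107
((536.737548828125, 254.0684814453125), (51.185462951660156, 289.8478088378906), 87.59521484375) [[391. 235.]
 [680. 222.]
 [683. 274.]
 [393. 286.]]
```

Run:
```python
from h import *
c=cams.get_calibration('side'); s=cv2.imread('pics/t2.png')
g=s.max(2); m=(g<45).astype(np.uint8)
m[:300]=0; m[400:]=0; m[:,:200]=0; m[:,440:]=0
n,l,st,ce=cv2.connectedComponentsWithStats(m); i=1+np.argmax(st[1:,4]); print(st[i])
ys,xs=np.nonzero(l==i); P=np.array([onz(c,u,v,.004)[:2] for u,v in zip(xs,ys)])
r=cv2.minAreaRect(P.astype(np.float32)*1000); print(r,cv2.boxPoints(r).round())
```

```text
[ 218  310  203   71 9081]
((532.0528564453125, -255.53564453125), (336.53436279296875, 119.81452178955078), 2.1111083030700684) [[ 362. -202.]
 [ 366. -322.]
 [ 702. -309.]
 [ 698. -189.]]
```

View pics/t2.png

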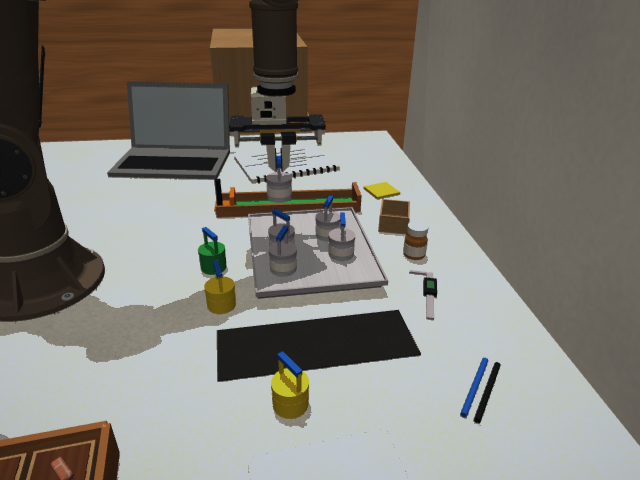

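Picture: T2 is held upright at (279,185), the follower is at the open end, and the mat centre is at about (.532,−.255). T2 weighs about 235 g, so it goes to the mat.

Call:
{"name": "step_arm", "arguments": {"steps": [[0,0,13,0,0,0],[5,-10,14,0,0,0],[12,-28,0,0,0,0],[15,-35,0,0,0,0],[15,-35,0,0,0,0],[15,-35,0,0,0,0],[15,-35,0,0,0,0],[15,-35,0,0,0,0],[15,-35,0,0,0,0],[15,-35,0,0,0,0],[15,-32,0,0,0,0],[10,-22,0,0,0,0],[5,-10,0,0,0,0],[0,0,0,0,0,0],[0,0,0,0,0,0],[0,0,-20,0,0,0],[0,0,-30,0,0,0],[0,0,-30,0,0,0],[0,0,-20,0,0,0],[0,0,0,0,0,0]]}}

```text
clock: 11.43
position: [0.6471, -0.2478, 0.1019]
ee_rot: [-2.259, -2.172, 0.004]
force: [-0.1, 0.9, -2.6]
width: 0.108
gripper_force: 20.0
```

Call:
{"name": "step_arm", "arguments": {"steps": [[0,0,-15,0,0,0],[0,0,-12,0,0,0],[0,0,-5.5,0,0,0],[0,0,0,0,0,0],[0,0,0,0,0,0]]}}

```text
clock: 11.85
position: [0.6503, -0.2515, 0.0747]
ee_rot: [2.267, 2.175, 0.001]
force: [-0.2, -0.5, -2.2]
width: 0.108
gripper_force: 20.0
```

Call:
{"name": "step_arm", "arguments": {"steps": [[0,0,0,0,0,0],[0,0,0,0,0,0],[0,0,0,0,0,0],[0,0,10,0,0,0],[0,0,30,0,0,0],[0,0,40,0,0,0],[0,0,40,0,0,0],[0,20,0,0,0,-0.1],[-5,35,0,0,0,-0.1],[-5,35,0,0,0,-0.1],[-5,35,0,0,0,-0.05],[-5,35,0,0,0,0],[-5,35,0,0,0,0],[-5,35,0,0,0,0],[-5,35,0,0,0,0],[-5,25,0,0,0,0],[-5,15,0,0,0,0],[0,2,0,0,0,0],[0,0,0,0,0,0],[0,0,0,0,0,0]], "gripper": 0.5}}

```text
clock: 13.52
position: [0.6056, 0.0537, 0.1949]
ee_rot: [2.612, 1.744, 0.001]
force: [-0.1, -0.5, 0.1]
width: 0.5
gripper_force: 0.0
```

Run:
```python
from h import *
look(); weigh(5); print(observe()['ee_rot'])
```

```text
scene [(602, 58, 51, 70), (616, -23, 46, 80), (493, 11, 45, 122), (377, 33, 42, 126), (667, -217, 43, 89), (499, -338, 40, 122)]
side [(639, -282, 54, 87), (370, -169, 50, 102), (352, -46, 51, 121), (491, -64, 59, 68), (617, -24, 55, 79), (494, 14, 52, 128), (601, 59, 60, 68)]
W [-1.6900e-01 -3.8700e-01 -3.2000e-02 -6.4178e+01 -2.9928e+01] sd [0.2   0.739 0.187 0.02  0.018] pos [0.6052 0.0543 0.1941] w 0.502
[ 2.61255989e+00  1.74449464e+00 -2.51961228e-04]
```

Call:
{"name": "step_arm", "arguments": {"steps": [[-3,4,-29,0,0,0],[0,0,-30,0,0,0],[0,0,-25,0,0,0],[0,0,-15,0,0,0],[0,0,0,0,0,0],[0,0,0,0,0,0],[0,0,0,0,0,0]]}}

```text
clock: 14.45
position: [0.603, 0.059, 0.0963]
ee_rot: [2.611, 1.745, 0.002]
force: [0.2, 0.9, 0.3]
width: 0.498
gripper_force: 0.0
```

Call:
{"name": "step_arm", "arguments": {"steps": [[0,0,0,0,0,0],[0,0,0,0,0,0],[0,0,0,0,0,0],[0,0,0,0,0,0],[0,0,0,0,0,0],[0,0,0,0,0,0],[0,0,0,0,0,0],[0,0,0,0,0,0]], "gripper": 0, "force": 20}}

```text
clock: 15.12
position: [0.6018, 0.0592, 0.0952]
ee_rot: [-2.611, -1.746, 0.001]
force: [-1.7, -0.5, 2.0]
width: 0.106
gripper_force: 20.0
```

Call:
{"name": "step_arm", "arguments": {"steps": [[0,0,10,0,0,0],[0,0,25,0,0,0],[0,0,30,0,0,0],[0,0,25,0,0,0],[0,0,10,0,0,0],[0,0,0,0,0,0],[0,0,0,0,0,0],[0,0,0,0,0,0],[0,0,0,0,0,0]]}}

```text
clock: 15.87
position: [0.6009, 0.0591, 0.1932]
ee_rot: [-2.611, -1.746, 0.005]
force: [-0.1, 0.3, -3.2]
width: 0.11
gripper_force: 20.0
```

Run:
```python
from h import *
weigh(7)
```

```text
W [ 2.3000e-01 -4.0000e-02 -3.8490e+00 -6.5933e+01 -3.1179e+01] sd [0.323 0.553 0.45  0.211 0.044] pos [0.602  0.0591 0.1948] w 0.104
```

About 390 g, so this one goes to the tray.

Call:
{"name": "step_arm", "arguments": {"steps": [[3,10,0,0,0,0.1],[10,30,0,0,0,0.1],[12,36,0,0,0,0.1],[12,36,0,0,0,0.05],[12,36,0,0,0,0],[10,30,0,0,0,0],[5,16,0,0,0,0],[1,4,0,0,0,0],[0,0,0,0,0,0],[0,0,0,0,0,0],[0,0,-20,0,0,0],[0,0,-30,0,0,0],[0,0,-25,0,0,0],[0,0,0,0,0,0],[0,0,0,0,0,0],[0,0,0,0,0,0]]}}

```text
clock: 17.55
position: [0.6682, 0.2562, 0.122]
ee_rot: [2.268, 2.172, 0.003]
force: [0.4, -0.2, -3.2]
width: 0.107
gripper_force: 20.0
```

Run:
```python
from h import *
print(observe()['position'],observe()['ee_rot'])
a=grab('wrist'); b=grab('scene')
o=np.vstack([cv2.resize(a[60:300,120:520],(720,432)),]);
cv2.imwrite('pics/p1.png',np.hstack([cv2.resize(a[:,:],(480,360)),cv2.resize(b[200:380,280:440],(320,360))])[:,:,::-1])
```

```text
[0.66818556 0.25618895 0.12204544] [2.26830092 2.17176372 0.0026979 ]
```

View pics/p1.png

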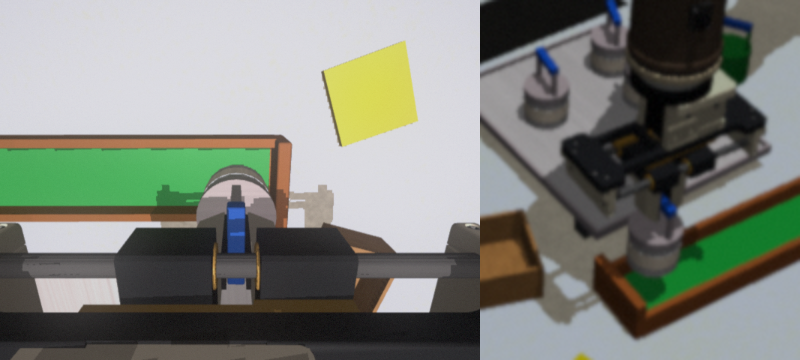

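The tin hangs over the closed end of the tray, centred as far as I can see. I'll lower it.

Call:
{"name": "step_arm", "arguments": {"steps": [[0,0,-12,0,0,0],[0,0,-14,0,0,0],[0,0,-12,0,0,0],[0,0,-7,0,0,0],[0,0,-3,0,0,0],[0,0,0,0,0,0],[0,0,0,0,0,0],[0,0,0,0,0,0]]}}

```text
clock: 18.32
position: [0.6677, 0.257, 0.0727]
ee_rot: [2.267, 2.173, 0.002]
force: [0.0, -1.1, 2.2]
width: 0.105
gripper_force: 20.0
```

Call:
{"name": "step_arm", "arguments": {"steps": [[0,0,0,0,0,0],[0,0,0,0,0,0],[0,0,0,0,0,0],[0,0,10,0,0,0],[0,0,32,0,0,0],[0,0,40,0,0,0],[0,0,40,0,0,0],[-3,-20,0,0,0,-0.07],[-6,-34,0,0,0,-0.07],[-7,-38,0,0,0,0],[-7,-38,0,0,0,0],[-7,-38,0,0,0,0],[-7,-38,0,0,0,0],[-6,-34,0,0,0,0],[-5,-25,0,0,0,0],[-3,-12,0,0,0,0],[0,-4,0,0,0,0],[0,0,0,0,0,0],[0,0,0,0,0,0]], "gripper": 0.36}}

```text
clock: 19.9
position: [0.6165, -0.0216, 0.1943]
ee_rot: [-2.412, -2.012, -0.002]
force: [0.5, 0.3, 0.1]
width: 0.36
gripper_force: 0.0
```

Run:
```python
from h import *
look(); weigh(5); print(observe()['ee_rot'])
```

```text
scene [(682, 271, 48, 87), (617, -24, 50, 81), (493, 11, 44, 121), (376, 34, 40, 125), (488, -66, 58, 65), (667, -218, 46, 89), (396, -92, 42, 103)]
side [(639, -282, 54, 87), (371, -169, 51, 101), (352, -46, 51, 121), (490, -64, 59, 68), (617, -24, 55, 79), (494, 14, 52, 128), (658, 206, 54, 85)]
W [  0.317  -0.189  -0.265 -65.655 -30.091] sd [0.334 0.506 0.332 0.101 0.005] pos [ 0.6161 -0.023   0.194 ] w 0.358
[-2.41285921e+00 -2.01152810e+00  8.09201515e-05]
```

Call:
{"name": "step_arm", "arguments": {"steps": [[1,-1,-29,0,0,0],[0,0,-30,0,0,0],[0,0,-25,0,0,0],[0,0,-15,0,0,0],[0,0,0,0,0,0],[0,0,0,0,0,0],[0,0,0,0,0,0]]}}

```text
clock: 20.83
position: [0.6179, -0.0248, 0.0963]
ee_rot: [2.413, 2.01, 0.002]
force: [0.4, 0.2, 0.4]
width: 0.36
gripper_force: 0.0
```

Call:
{"name": "step_arm", "arguments": {"steps": [[0,0,0,0,0,0],[0,0,0,0,0,0],[0,0,0,0,0,0],[0,0,0,0,0,0],[0,0,0,0,0,0],[0,0,0,0,0,0],[0,0,0,0,0,0],[0,0,0,0,0,0]], "gripper": 0, "force": 20}}

```text
clock: 21.5
position: [0.6173, -0.0247, 0.0957]
ee_rot: [2.414, 2.01, 0.001]
force: [-2.2, 0.2, 6.1]
width: 0.104
gripper_force: 20.0
```

Call:
{"name": "step_arm", "arguments": {"steps": [[0,0,10,0,0,0],[0,0,25,0,0,0],[0,0,30,0,0,0],[0,0,25,0,0,0],[0,0,9,0,0,0],[0,0,0,0,0,0],[0,0,0,0,0,0],[0,0,0,0,0,0],[0,0,0,0,0,0],[0,0,0,0,0,0],[0,0,0,0,0,0]]}}

```text
clock: 22.42
position: [0.6166, -0.0249, 0.1931]
ee_rot: [-2.414, -2.01, 0.002]
force: [0.3, -0.2, -1.2]
width: 0.105
gripper_force: 20.0
```

Run:
```python
from h import *
weigh(7); print('on tray plane'); look(.092)
```

```text
W [  0.118  -0.089  -1.151 -66.276 -30.435] sd [0.59  0.44  0.592 0.023 0.036] pos [ 0.6171 -0.0249  0.1941] w 0.106
on tray plane
scene [(667, 254, 49, 87), (474, -12, 46, 121), (353, 11, 42, 121), (469, -91, 61, 62), (652, -248, 47, 89), (516, -167, 39, 81), (373, -119, 43, 103)]
side [(648, -255, 56, 87), (368, -137, 53, 101), (348, -7, 54, 121), (493, -26, 62, 68), (497, 55, 54, 128), (675, 247, 82, 79)]
```

About 120 g, so this one goes to the mat.

Call:
{"name": "step_arm", "arguments": {"steps": [[-3,-15,0,0,0,0.07],[-6,-34,0,0,0,0.07],[-6,-38,0,0,0,0],[-6,-38,0,0,0,0],[-6,-38,0,0,0,0],[-5,-32,0,0,0,0],[-4,-22,0,0,0,0],[-1,-11,0,0,0,0],[0,0,0,0,0,0],[0,0,-20,0,0,0],[0,0,-35,0,0,0],[0,0,-35,0,0,0],[0,0,-20,0,0,0],[0,0,-10,0,0,0],[0,0,-4,0,0,0],[0,0,0,0,0,0],[0,0,0,0,0,0],[0,0,0,0,0,0]]}}

```text
clock: 24.37
position: [0.5812, -0.2521, 0.0712]
ee_rot: [2.265, 2.175, 0.002]
force: [-0.4, -0.9, -1.5]
width: 0.108
gripper_force: 20.0
```

Call:
{"name": "step_arm", "arguments": {"steps": [[0,0,-2,0,0,0],[0,0,0,0,0,0],[0,0,0,0,0,0]]}}

```text
clock: 24.62
position: [0.581, -0.2525, 0.0693]
ee_rot: [2.266, 2.174, 0.002]
force: [-2.0, 0.5, 4.5]
width: 0.104
gripper_force: 20.0
```

Call:
{"name": "step_arm", "arguments": {"steps": [[0,0,0,0,0,0],[0,0,0,0,0,0],[0,0,0,0,0,0],[0,0,10,0,0,0],[0,0,35,0,0,0],[0,0,40,0,0,0],[0,0,38,0,0,0],[-8,16,0,0,0,-0.09],[-15,30,0,0,0,-0.09],[-16,33,0,0,0,-0.09],[-16,33,0,0,0,-0.09],[-15,32,0,0,0,0],[-13,26,0,0,0,0],[-8,16,0,0,0,0],[0,1,0,0,0,0],[0,0,0,0,0,0],[0,0,0,0,0,0],[0,0,0,0,0,0]], "gripper": 0.36}}

```text
clock: 26.12
position: [0.4896, -0.0671, 0.1915]
ee_rot: [2.621, 1.731, 0.0]
force: [-0.1, -0.1, -0.7]
width: 0.362
gripper_force: 0.0
```

Run:
```python
from h import *
look(); weigh(5); print(observe()['ee_rot'])
```

```text
scene [(682, 271, 48, 87), (493, 11, 44, 124), (376, 34, 40, 125), (490, -63, 56, 62), (667, -218, 46, 89), (396, -92, 45, 103), (600, -218, 44, 88), (500, -339, 42, 122)]
side [(573, -282, 53, 88), (639, -282, 54, 87), (371, -169, 50, 101), (352, -46, 51, 121), (490, -64, 59, 68), (494, 14, 52, 128), (658, 206, 54, 85)]
W [  0.294  -0.264   0.159 -48.028 -28.109] sd [0.183 0.648 0.446 0.068 0.011] pos [ 0.4891 -0.0662  0.191 ] w 0.359
[ 2.62084720e+00  1.73225939e+00 -3.06337146e-04]
```

T5 is still in place. I'll grasp it.

Call:
{"name": "step_arm", "arguments": {"steps": [[1,1.5,-29,0,0,0],[0,0,-30,0,0,0],[0,0,-25,0,0,0],[0,0,-12,0,0,0],[0,0,0,0,0,0],[0,0,0,0,0,0],[0,0,0,0,0,0]]}}

```text
clock: 27.05
position: [0.4908, -0.0645, 0.096]
ee_rot: [2.62, 1.732, 0.002]
force: [0.1, 0.2, 0.8]
width: 0.359
gripper_force: 0.0
```

Call:
{"name": "step_arm", "arguments": {"steps": [[0,0,0,0,0,0],[0,0,0,0,0,0],[0,0,0,0,0,0],[0,0,0,0,0,0],[0,0,0,0,0,0],[0,0,0,0,0,0],[0,0,0,0,0,0],[0,0,0,0,0,0]], "gripper": 0, "force": 20}}

```text
clock: 27.72
position: [0.4902, -0.0642, 0.0956]
ee_rot: [2.62, 1.733, 0.001]
force: [-1.3, 0.4, 5.7]
width: 0.108
gripper_force: 20.0
```

Call:
{"name": "step_arm", "arguments": {"steps": [[0,0,10,0,0,0],[0,0,25,0,0,0],[0,0,30,0,0,0],[0,0,25,0,0,0],[0,0,9,0,0,0],[0,0,0,0,0,0],[0,0,0,0,0,0],[0,0,0,0,0,0],[0,0,0,0,0,0],[0,0,0,0,0,0],[0,0,0,0,0,0]]}}

```text
clock: 28.63
position: [0.4896, -0.0644, 0.1932]
ee_rot: [-2.62, -1.733, 0.002]
force: [-0.2, -0.2, -2.7]
width: 0.105
gripper_force: 20.0
```

Run:
```python
from h import *
weigh(8)
```

```text
W [ 1.4000e-02 -1.6300e-01 -2.6260e+00 -4.9007e+01 -2.9061e+01] sd [0.514 0.404 0.552 0.023 0.041] pos [ 0.4901 -0.0643  0.1941] w 0.107
```

About 265 g, which is below 300 g, so it goes to the mat.

Call:
{"name": "step_arm", "arguments": {"steps": [[2,-15,0,0,0,0.09],[4,-34,0,0,0,0.09],[4,-38,0,0,0,0.09],[4,-38,0,0,0,0.09],[3,-33,0,0,0,0],[3,-22,0,0,0,0],[0,-11,0,0,0,0],[0,0,0,0,0,0],[0,0,0,0,0,0],[0,0,-20,0,0,0],[0,0,-35,0,0,0],[0,0,-35,0,0,0],[0,0,-20,0,0,0],[0,0,-10,0,0,0],[0,0,-5.5,0,0,0],[0,0,0,0,0,0],[0,0,0,0,0,0],[0,0,0,0,0,0]]}}

```text
clock: 30.53
position: [0.5111, -0.2547, 0.0697]
ee_rot: [2.265, 2.175, 0.002]
force: [-0.9, 0.7, -3.2]
width: 0.107
gripper_force: 20.0
```

Call:
{"name": "step_arm", "arguments": {"steps": [[0,0,-1.5,0,0,0],[0,0,0,0,0,0],[0,0,0,0,0,0]]}}

```text
clock: 30.78
position: [0.5108, -0.2551, 0.0682]
ee_rot: [2.266, 2.174, 0.002]
force: [-1.6, 0.4, 4.8]
width: 0.108
gripper_force: 20.0
```

Call:
{"name": "step_arm", "arguments": {"steps": [[0,0,0,0,0,0],[0,0,0,0,0,0],[0,0,0,0,0,0],[0,0,10,0,0,0],[0,0,35,0,0,0],[0,0,40,0,0,0],[0,0,40,0,0,0],[-1,16,0,0,0,0.09],[-2,34,0,0,0,0.09],[-2,37,0,0,0,0.09],[-2,38,0,0,0,0.09],[-2,38,0,0,0,0.09],[-2,37,0,0,0,0.09],[-2,34,0,0,0,0.09],[-2,22,0,0,0,0],[-2,11,0,0,0,0],[0,0,0,0,0,0],[0,0,0,0,0,0],[0,0,0,0,0,0]], "gripper": 0.36}}

```text
clock: 32.37
position: [0.4933, 0.0097, 0.1924]
ee_rot: [1.486, 2.767, -0.001]
force: [-0.7, -0.1, -0.5]
width: 0.358
gripper_force: 0.0
```

Run:
```python
from h import *
look(); weigh(4); print(observe()['ee_rot'])
```

```text
scene [(682, 271, 48, 87), (493, 11, 44, 128), (376, 34, 40, 125), (667, -218, 46, 89), (600, -218, 44, 88), (531, -222, 48, 86), (500, -339, 42, 122)]
side [(507, -284, 54, 88), (573, -282, 53, 88), (639, -283, 53, 87), (371, -169, 50, 101), (352, -46, 51, 121), (494, 14, 52, 128), (658, 206, 54, 85)]
W [ -0.28    0.079   0.065 -49.569 -28.223] sd [0.471 0.709 0.603 0.019 0.006] pos [0.4931 0.0109 0.1921] w 0.361
[ 1.48443885e+00  2.76875720e+00 -2.69296075e-04]
```

Call:
{"name": "step_arm", "arguments": {"steps": [[1,1.5,-29,0,0,0],[0,0,-30,0,0,0],[0,0,-25,0,0,0],[0,0,-12.5,0,0,0],[0,0,0,0,0,0],[0,0,0,0,0,0],[0,0,0,0,0,0]]}}

```text
clock: 33.25
position: [0.4948, 0.0131, 0.0966]
ee_rot: [1.482, 2.769, 0.001]
force: [-0.4, -0.0, -0.5]
width: 0.359
gripper_force: 0.0
```

Call:
{"name": "step_arm", "arguments": {"steps": [[0,0,0,0,0,0],[0,0,0,0,0,0],[0,0,0,0,0,0],[0,0,0,0,0,0],[0,0,0,0,0,0],[0,0,0,0,0,0],[0,0,0,0,0,0],[0,0,0,0,0,0]], "gripper": 0, "force": 20}}

```text
clock: 33.92
position: [0.4944, 0.0132, 0.0962]
ee_rot: [1.482, 2.769, 0.001]
force: [-2.1, -1.2, 5.3]
width: 0.104
gripper_force: 20.0
```

Call:
{"name": "step_arm", "arguments": {"steps": [[0,0,10,0,0,0],[0,0,25,0,0,0],[0,0,30,0,0,0],[0,0,25,0,0,0],[0,0,9,0,0,0],[0,0,0,0,0,0],[0,0,0,0,0,0],[0,0,0,0,0,0],[0,0,0,0,0,0],[0,0,0,0,0,0],[0,0,0,0,0,0]]}}

```text
clock: 34.83
position: [0.4936, 0.0131, 0.1937]
ee_rot: [-1.482, -2.769, 0.002]
force: [0.7, 0.6, -2.0]
width: 0.11
gripper_force: 20.0
```

Run:
```python
from h import *
weigh(8)
```

```text
W [  0.27    0.066  -2.325 -50.571 -29.077] sd [0.372 0.544 0.573 0.024 0.041] pos [0.4941 0.0131 0.1946] w 0.103
```

About 237 g, so it goes to the mat.

Call:
{"name": "step_arm", "arguments": {"steps": [[-3,-15,0,0,0,-0.09],[-6,-30,0,0,0,-0.09],[-7,-37,0,0,0,-0.09],[-7,-37,0,0,0,-0.09],[-8,-38,0,0,0,-0.09],[-8,-38,0,0,0,-0.09],[-7,-36,0,0,0,-0.09],[-5,-26,0,0,0,0],[-3,-15,0,0,0,0],[0,0,0,0,0,0],[0,0,-20,0,0,0],[0,0,-35,0,0,0],[0,0,-35,0,0,0],[0,0,-20,0,0,0],[0,0,-10,0,0,0],[0,0,-5,0,0,0],[0,0,0,0,0,0],[0,0,0,0,0,0],[0,0,0,0,0,0]]}}

```text
clock: 36.82
position: [0.441, -0.2589, 0.0705]
ee_rot: [2.266, 2.173, 0.001]
force: [0.5, -0.2, -1.5]
width: 0.105
gripper_force: 20.0
```

Call:
{"name": "step_arm", "arguments": {"steps": [[0,0,-2,0,0,0],[0,0,0,0,0,0],[0,0,0,0,0,0]]}}

```text
clock: 37.07
position: [0.4409, -0.2589, 0.0687]
ee_rot: [2.266, 2.173, 0.002]
force: [-0.7, 0.3, 6.3]
width: 0.105
gripper_force: 20.0
```

Call:
{"name": "step_arm", "arguments": {"steps": [[0,0,0,0,0,0],[0,0,0,0,0,0],[0,0,0,0,0,0],[0,0,10,0,0,0],[0,0,35,0,0,0],[0,0,40,0,0,0],[0,0,35,0,0,0],[0,20,0,0,0,0],[0,35,0,0,0,0],[0,40,0,0,0,0],[0,40,0,0,0,0],[0,40,0,0,0,0],[0,40,0,0,0,0],[0,40,0,0,0,0],[0,35,0,0,0,0],[0,20,0,0,0,0],[0,0,0,0,0,0],[0,0,0,0,0,0],[0,0,0,0,0,0]], "gripper": 0.4}}

```text
clock: 38.65
position: [0.4401, 0.0503, 0.188]
ee_rot: [2.268, 2.173, -0.0]
force: [-0.6, -0.5, -0.7]
width: 0.401
gripper_force: 0.0
```

Run:
```python
from h import *
print(observe()['position']); look(.09)
a=grab('scene'); b=grab('side')
cv2.imwrite('pics/f1.png',np.vstack([cv2.resize(a[150:390,200:520],(400,300)),cv2.resize(b[160:430,200:440],(400,450))[:300]])[:,:,::-1])
```

```text
[0.44008582 0.05027188 0.18802701]
scene [(666, 253, 50, 87), (352, 10, 41, 125), (651, -251, 47, 89), (581, -250, 46, 88), (511, -253, 53, 86), (442, -257, 48, 90)]
side [(441, -260, 56, 87), (510, -254, 56, 88), (580, -252, 56, 88), (649, -253, 57, 87), (367, -134, 53, 101), (348, -4, 54, 121), (669, 261, 57, 85)]
```

View pics/f1.png

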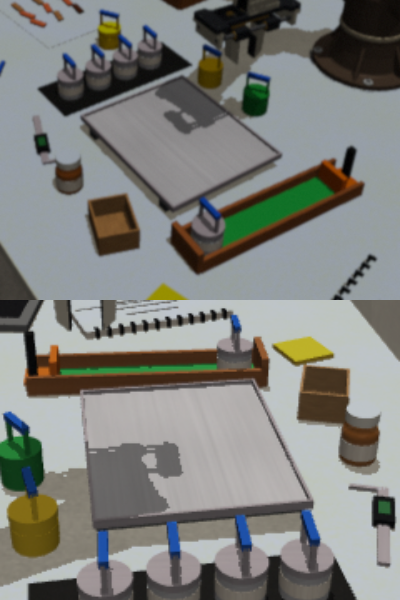

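Four tins stand on the mat, one stands at the closed end of the tray, and the follower is at the open end. Next I'll grip the post.

Call:
{"name": "step_arm", "arguments": {"steps": [[-7,18,0,0,0,0],[-14,35,0,0,0,0],[-14,36,0,0,0,0],[-14,36,0,0,0,0],[-14,36,0,0,0,0],[-13,34,0,0,0,0],[-8,18,0,0,0,0],[-2,7.5,0,0,0,0],[0,0,0,0,0,0],[0,0,-20,0,0,0],[0,0,-35,0,0,0],[0,0,-30,0,0,0],[0,0,0,0,0,0],[0,0,0,0,0,0],[0,0,0,0,0,0]]}}

```text
clock: 40.1
position: [0.3552, 0.271, 0.1038]
ee_rot: [2.269, 2.172, 0.001]
force: [-0.2, -0.0, 0.6]
width: 0.403
gripper_force: 0.0
```

Call:
{"name": "step_arm", "arguments": {"steps": [[-1,0,-15,0,0,0],[0,0,-15,0,0,0],[0,0,-12,0,0,0],[0,0,0,0,0,0],[0,0,0,0,0,0]]}}

```text
clock: 40.52
position: [0.3539, 0.2719, 0.0619]
ee_rot: [2.268, 2.173, 0.002]
force: [-0.3, -0.0, 0.6]
width: 0.4
gripper_force: 0.0
```

Call:
{"name": "step_arm", "arguments": {"steps": [[0,0,0,0,0,0],[0,0,0,0,0,0],[0,0,0,0,0,0],[0,0,0,0,0,0],[0,0,0,0,0,0],[0,0,0,0,0,0],[0,0,0,0,0,0],[0,0,0,0,0,0]], "gripper": 0, "force": 20}}

```text
clock: 41.18
position: [0.354, 0.2719, 0.0613]
ee_rot: [2.268, 2.173, 0.003]
force: [2.9, -0.9, 6.9]
width: 0.151
gripper_force: 20.0
```

Call:
{"name": "step_arm", "arguments": {"steps": [[10,-0.4,0,0,0,0],[20,-0.8,0,0,0,0],[25,-1.1,0,0,0,0],[25,-1.1,0,0,0,0],[25,-1.1,0,0,0,0],[25,-1.1,0,0,0,0],[25,-1.1,0,0,0,0],[25,-1.1,0,0,0,0],[25,-1.1,0,0,0,0],[15,-0.6,0,0,0,0],[10,-0.4,0,0,0,0],[5,-0.2,0,0,0,0],[0,0,0,0,0,0],[0,0,0,0,0,0],[0,0,0,0,0,0]]}}

```text
clock: 42.43
position: [0.5889, 0.2619, 0.0614]
ee_rot: [2.268, 2.174, 0.003]
force: [0.3, -1.0, 5.9]
width: 0.146
gripper_force: 20.0
```

Call:
{"name": "step_arm", "arguments": {"steps": [[3,-0.1,0,0,0,0],[3,-0.1,0,0,0,0],[3,-0.1,0,0,0,0],[3,-0.1,0,0,0,0],[3,-0.1,0,0,0,0],[3,-0.1,0,0,0,0],[0,0,0,0,0,0],[0,0,0,0,0,0],[0,0,0,0,0,0]]}}

```text
clock: 43.18
position: [0.6061, 0.2611, 0.0614]
ee_rot: [-2.268, -2.174, -0.001]
force: [-1.0, -1.6, 7.6]
width: 0.153
gripper_force: 20.0
```

Call:
{"name": "step_arm", "arguments": {"steps": [[2,-0.1,0,0,0,0],[2,-0.1,0,0,0,0],[1,0,0,0,0,0],[0,0,0,0,0,0],[0,0,0,0,0,0],[0,0,0,0,0,0]]}}

```text
clock: 43.68
position: [0.6099, 0.261, 0.0614]
ee_rot: [-2.266, -2.174, 0.002]
force: [-5.4, -1.8, 11.3]
width: 0.151
gripper_force: 20.0
```

Call:
{"name": "step_arm", "arguments": {"steps": [[2,-0.1,0,0,0,0],[0,0,0,0,0,0],[0,0,0,0,0,0]]}}

```text
clock: 43.93
position: [0.61, 0.2611, 0.0613]
ee_rot: [-2.264, -2.173, 0.006]
force: [-13.2, -2.8, 16.6]
width: 0.15
gripper_force: 20.0
```

Call:
{"name": "step_arm", "arguments": {"steps": [[-2,0,0,0,0,0],[0,0,0,0,0,0],[0,0,0,0,0,0]]}}

```text
clock: 44.18
position: [0.6099, 0.261, 0.0614]
ee_rot: [-2.266, -2.174, 0.002]
force: [-4.8, -1.4, 11.3]
width: 0.153
gripper_force: 20.0
```

Call:
{"name": "step_arm", "arguments": {"steps": [[0,0,0,0,0,0],[0,0,0,0,0,0],[0,0,0,0,0,0],[0,0,0,0,0,0],[0,0,10,0,0,0],[0,0,20,0,0,0],[0,0,35,0,0,0],[0,0,35,0,0,0],[0,0,35,0,0,0],[-20,-20,10,0,0,0],[-20,-30,0,0,0,0],[-20,-30,0,0,0,0],[-10,-20,0,0,0,0],[0,0,0,0,0,0],[0,0,0,0,0,0],[0,0,0,0,0,0]], "gripper": 0.36}}

```text
clock: 45.52
position: [0.5415, 0.1616, 0.2064]
ee_rot: [2.267, 2.175, 0.002]
force: [0.2, 0.3, -0.2]
width: 0.36
gripper_force: 0.0
```

Run:
```python
from h import *
look(.09)
a=grab('scene'); b=grab('side')
cv2.imwrite('pics/f2.png',np.vstack([cv2.resize(a[150:390,200:520],(400,300)),cv2.resize(b[160:430,200:440],(400,450))[:300]])[:,:,::-1])
```

```text
scene [(674, 251, 50, 90), (651, -251, 47, 89), (582, -250, 46, 88), (511, -254, 45, 95), (442, -257, 48, 90)]
side [(441, -260, 56, 87), (510, -254, 56, 88), (580, -252, 56, 88), (649, -253, 57, 87), (367, -134, 52, 102), (348, -4, 54, 121), (679, 260, 58, 84)]
```

View pics/f2.png

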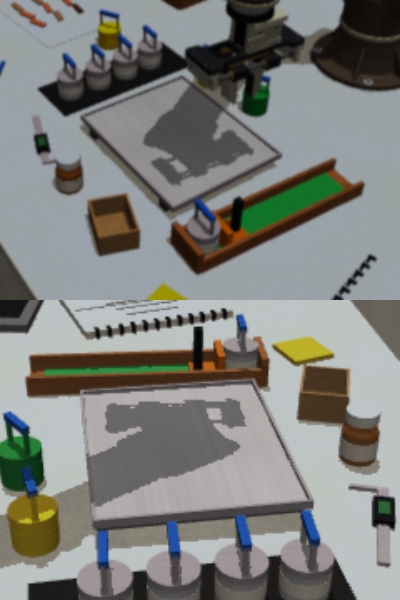

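The tin is snug between the follower and the closed end, the other four stand on the mat, and the gripper is clear.

```bash
python3 -c "
from cell import job
print(job.sign_off())"
```

```text
the job is handed in; nothing more can be done
None
```

I handed the job in with the follower drawn back first, one tin of about 390 g packed snugly against the tray's closed end, four lighter tins (about 120 to 270 g) on the mat, and everything released; sign-off returned no verdict.

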